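Third hand at the cover fixture

TASK

Lift the top aluminium cover straight off the pile by its handle, leaving the rest of the pile as it stands, and put it flat on the bed of the fixture, its edge with the two round holes squarely facing the middle of the white sprung stop. Push it against the stop until the pointer stands between the two ridges of the scale (about 11 N, stop about 13 mm in, never to its hard end), and finish while still holding it pressed there with the gripper, so that a colleague can drive the screws: do not let go. Leave the other things on the bench alone.

Things in the scene. Friction and masses are not known exactly. Their poses are not given: they have to be found in the camera images.
- cover_top: top one of three alike aluminium covers stacked on a 15 mm plywood board: an upside-down open box, 110 mm (its x) by 120 mm (its y), 39 mm high without the black handle, walls and top 4 mm, about 0.35 kg. Origin: centre of its lower rim, z up. Its rim stands on the top of the cover below, whose handle (32 mm high) is loosely inside it: lift over 40 mm before moving sideways
- cover_handle (a point): middle of the top cover's handle bar, 64 mm above the cover's origin, axes as the cover: a black bar along the cover's y, 14 mm thick (x), 14 mm high, 80 mm long, on two legs, 18 mm free below the bar
- cover_front (a point): middle of the top cover's front wall, 55 mm ahead (+x) of its origin, 20 mm above its rim. This front edge has two round dark holes on top and two in the wall; the other half of the top has dark vent slots
- cover_mid: the second cover of the pile, just under the top one, alike; origin at the centre of its underside. It stays where it is
- cover_low: the lowest cover of the pile, alike; it stays where it is
- fixture: fixed fixture; origin on the bench at the middle of its dark steel bed (top 12 mm above the bench, from 110 mm behind, -x, to 90 mm ahead of the origin, 190 mm wide). Push along its +x. The white sprung stop stands across the bed at the +x side; behind it, 100 to 155 mm ahead, a green housing 57 mm high with an aluminium scale plate and two dark ridges on top
- stop_face (a point): middle of the stop's face that the cover is pressed against, 33 mm above the bench, 50 mm ahead of the fixture's origin when free; +x points into the stop, along the push. The stop is a white block 12 mm thick, 120 mm wide (y), its top 52 mm above the bench; a steel pointer on it reaches back over the scale on the housing
- stop (a joint): how far the stop is pushed in along the fixture's +x, 0 when free to 0.030 m at its hard end. A spring resists with 2.1 N at the start plus 0.7 N per mm; the pointer stands between the two ridges from 0.007 to 0.019 m (7 to 15.4 N), midway at 0.013 m (11.2 N)
- driver: bystander: a screwdriver, 200 mm, lying on the bench
- screw_bin: bystander: an open grey plastic bin, 80 by 100 by 45 mm
- glove_box: bystander: a cardboard box, 220 by 100 by 70 mm
- cleaner: bystander: a white bottle, 60 mm across, 160 mm high
Not all that is in view belongs to the job. Leave any pink look-alike of the cover_mid alone. Leave any pink look-alike of the cover_top alone.

How it is judged:
By the outcome, as a careful person would: the job done as asked, in the order asked, and still so for the second after the job is handed in, while the arm keeps its last pose, push and grip.
It also fails if it takes over 42 s, if anything falls off the work surface, if the arm or the gripper's body presses on something with over 40 N, if the wrist force passes 120 N, or if a joint passes its speed limit or range.

ROBOT

A 6-joint arm with a two-finger parallel gripper is mounted at the origin on the work surface. World frame = base frame: x ahead of the robot, y to its left, z up, the work surface at z = 0. Lengths are in mm, angles in degrees, forces in N, time in s.
With the tool pointing down it reaches from about 350 to 850 mm from the base axis. Payload 8.1 kg.
Tool frame: the origin (TCP) lies at the very end of the fingers, on their centre line; the grasp point (between the pads) lies 19 mm behind it; z points along the fingers, y is the direction in which the jaws open and shut (so a half turn about z gives the same grasp; the last joint's range is limited). The gripper opens to 85 mm and grips with 20 to 120 N. Pads are 22 mm wide; open, the fingers measure 114 mm over their backs; the gripper's body (76 mm by 85 mm) begins 54 mm behind the grasp point. The pads swing forward as they close: fully open they stand 13 mm farther back than shut.
Start: joints at [64.091, 7.471, 85.268, -0, 87.261, -4.893], TCP at [215.157, 560.101, 231.292] pointing down, gripper open.
Joint ranges: [-169.43, 169.43], [-51.17, 129.36], [1.28, 143.12], [-76.62, 256.62], [0, 156.53], [-152.29, 152.29]. Speed limits (degrees/s): [136.94, 136.94, 159.86, 180, 180, 180].

INTERFACE

Orientations are given as [roll, pitch, yaw] about the fixed x, y, z axes, in that order (R = Rz(yaw) Ry(pitch) Rx(roll)).
In Python, from bench import r gives the robot as it stands.
- The arm moves only by the shell command python3 -m jog 'ROWS' [OPENING] [FORCE]. ROWS is JSON, a list of rows, each a list of 6 numbers: the shift along the tool's x, y, z normalised to -1 to 1, where 1 is 0.25 m, then the turn, a rotation vector about the tool's x, y, z normalised to -1 to 1, where 1 is pi rad. In form: [[x, y, z, ax, ay, az], ...]. A call has 1 to 10 rows; each row is the pose to reach, as a shift and turn from the pose commanded when the call began, along the tool's axes at that moment, turning the shorter way round; what a row does not reach only later rows make up. A row lasts 1/10 s, in which the tool goes at most 50 mm and 8.59 degrees, less where a joint would pass 70% of its speed; a pose out of reach is approached as far as the arm can. A call with a number of a shift or a turn outside -1 to 1 is refused whole. A call with a gripper value outside its range is refused whole. OPENING is the opening, from 0 (shut) to 1 (fully open), set as the call begins (- or left out, the last holds). The fingers move at their own pace and stop on an object; FORCE is the grip in N (left out, the last holds). Time passes only in rows, so rows that repeat a pose let the fingers close. It gives the time, the measured TCP pose, the force and the opening at its end, in the units of the state.
- r.sense(): the state, without advancing time (a new reading comes with each control period).
- r.snapshot(name): name is "side" or "top"; returns a dict with "pixels" (384x512x3 uint8, red, green, blue), "intrinsics" (3x3 intrinsics, pixels), "dist" ([k1, k2, p1, p2, k3] as OpenCV has them; the pictures are not rectified), "extrinsics" (4x4, takes a point from camera to world coordinates). Camera axes: x right, y down, z forward; pixel columns grow to the right and rows downward; lengths in mm; the calibration is good to about 2 mm. A picture is of the moment at which its call begins. There is no depth.
- r.hand_in(): hands the job in, once; it reports no verdict.
The state is a dict: "time": time; "joint_pos": joint angles; "qd": joint speeds; "joint_efforts": joint torques, N m; "tool_pos": TCP position; "tcp_rot": TCP orientation; "ft_force": force on the tool from outside, world axes, zero at the start; "wrist_torque": the same for the moment, N m; "finger_gap": finger opening in mm.
Only numpy, scipy, OpenCV 4.12 (cv2) and the standard library are available. Lean on these libraries where they do the work, as an engineer would, in place of code of your own. Each camera call takes 0.05 s, during which the arm holds its last target.

## Working session

There is one attempt and no reset: what is moved stays moved. The work goes in short steps, Python scripts to look and compute and a shell command to move; the robot and the scene stay as the last step left them, time stands still between calls to the robot, and variables do not carry over. Pictures are saved under pics/ and viewed, and the job is handed in when it is done.

```bash
ls; mkdir -p pics
python3 - <<'E'
from bench import r
import cv2,numpy as np,pickle
for n in("side","top"):
    s=r.snapshot(n); cv2.imwrite(f"pics/{n}0.png",s["pixels"][:,:,::-1])
    pickle.dump({k:np.array(v) for k,v in s.items()},open(f"{n}0.pkl","wb"))
    print(n,np.round(s["intrinsics"],1).tolist(),s["dist"],np.round(s["extrinsics"],3).tolist())
print(r.sense())
E
```

```text
pics
side [[464.4, 0.0, 255.2], [0.0, 464.4, 197.4], [0.0, 0.0, 1.0]] [-0.02025556  0.          0.          0.          0.        ] [[0.821, -0.296, 0.488, -171.091], [-0.571, -0.402, 0.716, -1040.607], [-0.016, -0.866, -0.499, 834.545], [0.0, 0.0, 0.0, 1.0]]
top [[406.6, 0.0, 255.5], [0.0, 406.6, 190.0], [0.0, 0.0, 1.0]] [-0.03434071  0.          0.          0.          0.        ] [[-0.026, -0.99, 0.141, 355.566], [-1.0, 0.027, 0.007, 1.985], [-0.011, -0.141, -0.99, 1422.108], [0.0, 0.0, 0.0, 1.0]]
{'time': 0.1, 'joint_pos': array([ 6.40896908e+01,  7.51075846e+00,  8.53225869e+01, -7.19035250e-04,
        8.72612391e+01, -4.89233952e+00]), 'qd': array([-0.03401176, -0.1508509 , -0.27119251, -0.02461107, -0.04204864,
       -0.09828393]), 'joint_efforts': array([ 1.40235876e-03, -5.70947993e+01, -5.01941121e+01, -1.45142722e-04,
        8.19327281e-03,  1.13704289e-04]), 'tool_pos': array([214.95888375, 559.64946344, 230.35390122]), 'tcp_rot': array([-1.79905699e+02, -7.35097110e-03,  1.58982059e+02]), 'ft_force': array([-0.33537096, -0.09154645,  0.14958603]), 'wrist_torque': array([ 0.0097493 ,  0.00542829, -0.00921865]), 'finger_gap': 85.70474016878254}
```

View pics/side0.png

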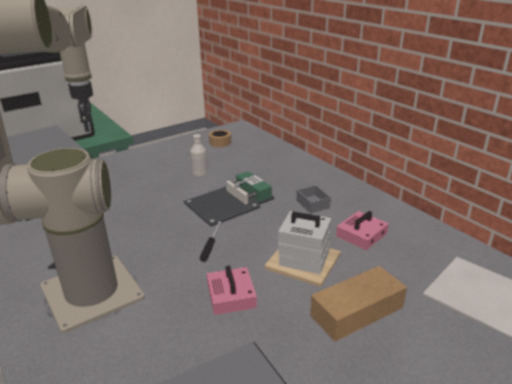

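View pics/top0.png

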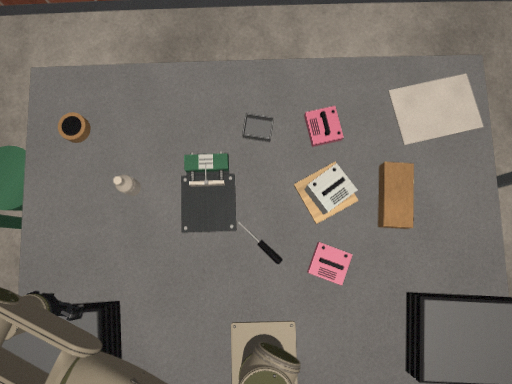

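The aluminium pile is at top-view pixel (330,188) and side-view (305,235). It could be confused with the pink covers at top (324,126) and (330,263), or side (362,228) and (231,290). I choose the bare aluminium one on the plywood and will check it in a close crop.

Run:
```python
import cv2,numpy as np
t=cv2.imread("pics/top0.png"); s=cv2.imread("pics/side0.png")
a=cv2.resize(t[150:230,285:365],None,fx=5,fy=5,interpolation=cv2.INTER_CUBIC)
b=cv2.resize(s[200:280,265:345],None,fx=5,fy=5,interpolation=cv2.INTER_CUBIC)
c=np.hstack([a,b]);cv2.imwrite("pics/crop_pile.png",c)
a=cv2.resize(t[145:240,170:250],None,fx=5,fy=5,interpolation=cv2.INTER_CUBIC)
b=cv2.resize(s[150:245,195:275],None,fx=5,fy=5,interpolation=cv2.INTER_CUBIC)
cv2.imwrite("pics/crop_fix.png",np.hstack([a,b]))
```

```text
(no output)
```

View pics/crop_pile.png

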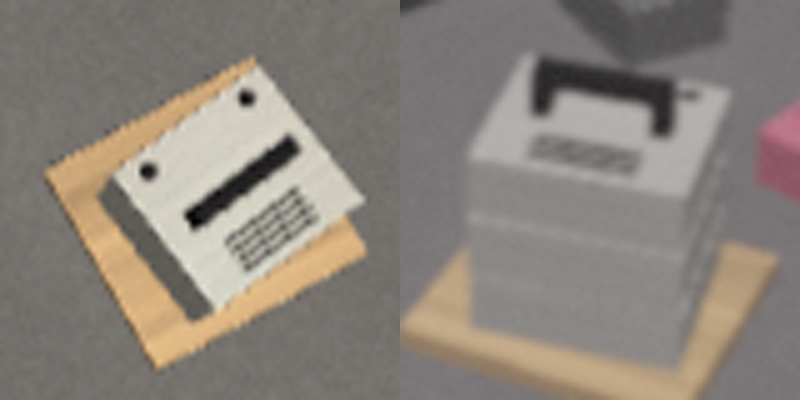

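View pics/crop_fix.png

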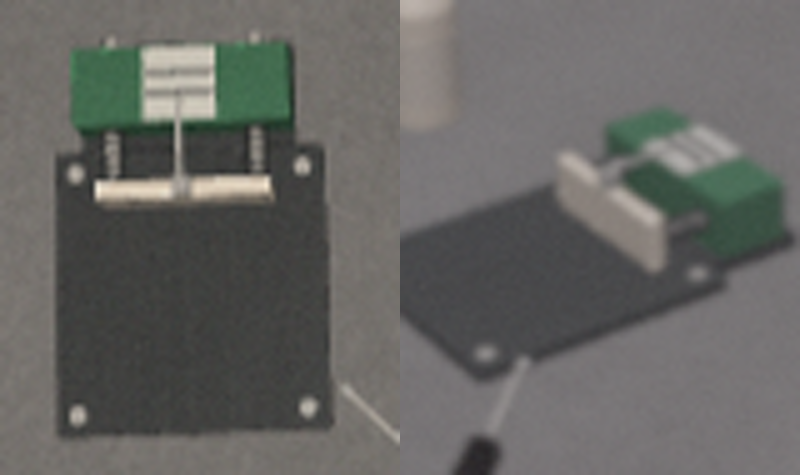

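```bash
cat > h.py <<'E'
import cv2,numpy as np,pickle
from scipy.optimize import least_squares
cams={n:pickle.load(open(f"{n}0.pkl","rb")) for n in("side","top")}
def proj(n,P):
    c=cams[n]; E=np.linalg.inv(c["extrinsics"])
    return cv2.projectPoints(np.asarray(P,float).reshape(-1,1,3),cv2.Rodrigues(E[:3,:3])[0],E[:3,3],c["intrinsics"],c["dist"])[0].reshape(-1,2)
def world(n,uv,z):
    c=cams[n]; d=cv2.undistortPoints(np.array(uv,float).reshape(-1,1,2),c["intrinsics"],c["dist"]).reshape(-1,2)
    R=c["extrinsics"][:3,:3];t=c["extrinsics"][:3,3]
    v=np.c_[d,np.ones(len(d))]@R.T
    return t+v*((z-t[2])/v[:,2])[:,None]
def crop(p,off,sx=0): p=np.array(p,float)-[sx,0]; return (p+.5)/5-.5+off
def pose(p,L,z0):
    a=np.radians(p[2]);c,s=np.cos(a),np.sin(a);L=np.asarray(L,float)
    return np.c_[p[0]+c*L[:,0]-s*L[:,1],p[1]+s*L[:,0]+c*L[:,1],z0+L[:,2]]
def fit(obs,p0,z0):
    def res(p): return np.concatenate([(proj(n,pose(p,L,z0))-uv).ravel() for n,L,uv in obs])
    s=least_squares(res,p0,x_scale=[1,1,1],loss='soft_l1'); return s.x,res(s.x).reshape(-1,2)
E
python3 - <<'E'
from h import *
np.set_printoptions(precision=2,suppress=True)
C=[(55,-60,39),(55,60,39),(-55,-60,39),(-55,60,39)]
B=[(7,-40,71),(-7,-40,71),(-7,40,71),(7,40,71)]
ot=("top",C,crop([(258,66),(113,178),(365,203),(218,308)],[285,150]))
ob=("top",B,crop([(293,132),(300,150),(197,230),(185,212)],[285,150]))
os=("side",C,crop([(733,93),(530,55),(688,195),(470,155)],[265,200],400))
for o in([ot],[ob],[os],[ot,ob],[ot,ob,os]):
    p,r=fit(o,[580,-200,38],93); print("cover",p,np.abs(r).max(),r.std())
F=[(90,95,12),(90,-95,12),(-110,-95,12),(-110,95,12)]
of=("top",F,crop([(57,153),(325,147),(332,428),(57,437)],[170,145]))
S=[(50,60,52),(50,-60,52)]
ost=("top",S,crop([(95,198),(272,194)],[170,145]))
H=[(155,0,57),(100,75,57)]
osf=("side",[(-110,-95,12),(90,-95,12)],crop([(482,375),(720,285)],[195,150],400))
for o in([of],[ost],[osf],[of,ost],[of,ost,osf]):
    p,r=fit(o,[560,150,0],0); print("fix",p,np.abs(r).max());print(r.round(1).tolist())
# screws symmetric -> yaw
w=world("top",crop([(76,174),(302,166),(308,407),(78,415)],[170,145]),12);print(w)
print(world("top",crop([(110,43),(255,37),(178,92),(181,185)],[170,145]),57))
E
```

```text
cover [ 541.36 -234.71   35.23] 0.9902130980403854 0.41255999527184456
cover [ 541.45 -232.05   35.48] 1.35477054269046 0.5958090505143011
cover [ 543.07 -235.88   34.55] 0.5344439564354388 0.28142894902885035
cover [ 541.4  -233.65   35.27] 1.0995969324463317 0.5707871908963037
cover [ 542.25 -234.56   35.01] 1.3325554615265105 0.5853355763541057
fix [526.72 179.3    0.11] 0.3934147901454992
[[-0.0, 0.0], [0.1, -0.4], [-0.1, 0.3], [0.1, 0.0]]
fix [526.84 180.1   -0.28] 0.18632791984120445
[[0.2, 0.0], [-0.2, 0.0]]
fix [518.19 176.4    3.  ] 1.4102235680984734
[[-0.6, 0.8], [0.6, -1.4]]
fix [526.76 179.45   0.1 ] 0.39979865520916746
[[-0.1, -0.0], [0.0, -0.4], [-0.2, 0.3], [0.0, 0.0], [0.3, 0.1], [-0.1, -0.1]]
fix [526.43 179.16   0.18] 1.788677971764912
[[-0.0, 0.1], [0.1, -0.3], [-0.1, 0.4], [0.2, 0.2], [0.3, 0.3], [-0.0, -0.0], [-0.9, -0.6], [1.8, -1.5]]
[[601.14 260.87  12.  ]
 [602.36 101.2   12.  ]
 [432.93  99.97  12.  ]
 [431.53 259.78  12.  ]]
[[684.21 229.02  57.  ]
 [685.5  128.89  57.  ]
 [648.4  182.32  57.  ]
 [583.67 180.8   57.  ]]
```

Run:
```python
from h import *
def ov(n,off,size,polys,k):
    im=cams[n]["pixels"][:,:,::-1]; im=im[off[1]:off[1]+size[1],off[0]:off[0]+size[0]]
    im=cv2.resize(im,None,fx=k,fy=k,interpolation=cv2.INTER_CUBIC)
    for P,col in polys:
        q=(proj(n,P)-off+.5)*k-.5
        cv2.polylines(im,[np.round(q*8).astype(int)],True,col,1,cv2.LINE_AA,3)
    return im
C=[(55,-60,39),(55,60,39),(-55,60,39),(-55,-60,39)]
B=[(7,-40,71),(-7,-40,71),(-7,40,71),(7,40,71)]
p=[542,-234.3,35.1]
pl=[(pose(p,C,93),(0,0,255)),(pose(p,B,93),(0,255,0))]
a=ov("top",[285,150],[80,80],pl,5);b=ov("side",[265,200],[80,80],pl,5)
cv2.imwrite("pics/ov1.png",np.hstack([a,b]))
f=[526.6,179.5,0.35]
F=[(90,95,12),(90,-95,12),(-110,-95,12),(-110,95,12)]
S=[(50,60,52),(50,-60,52),(62,-60,52),(62,60,52)]
S2=[(50,60,14),(50,-60,14),(50,-60,52),(50,60,52)]
pl=[(pose(f,F,0),(0,0,255)),(pose(f,S,0),(0,255,0)),(pose(f,S2,0),(255,255,0))]
a=ov("top",[170,145],[80,95],pl,5);b=ov("side",[180,150],[80,95],pl,5)
cv2.imwrite("pics/ov2.png",np.hstack([a,b]))
```

```text
(no output)
```

View pics/ov1.png

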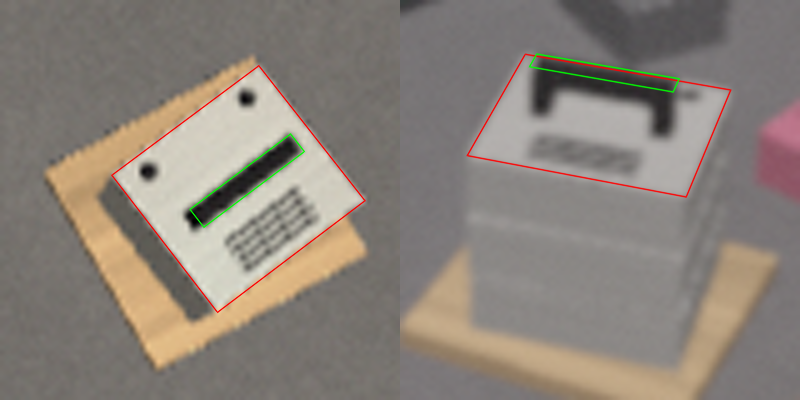

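View pics/ov2.png

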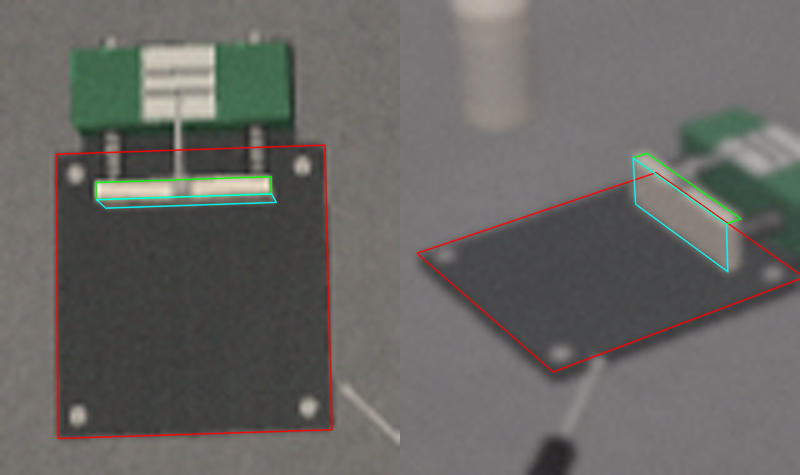

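The crop confirms the choice: a bare aluminium cover on plywood, with the holes on the upper-left edge and the vents lower-right. The fit puts the cover at about (542, -234), yaw 35°, with the handle bar at z 157. The fixture is at about (526.6, 179.5), yaw 0.35°. Next is a helper to convert targets into row units.

```bash
cat > k.py <<'E'
# python3 k.py apply x y z ax ay az | plan X Y Z YAW   (tracks commanded pose)
import sys,json,os,numpy as np
from scipy.spatial.transform import Rotation as Ro
f="cmd.json"
st=json.load(open(f)) if os.path.exists(f) else {"p":[215.157,560.101,231.292],"e":[180,0,158.984]}
p=np.array(st["p"]);R=Ro.from_euler("xyz",st["e"],degrees=True)
a=np.array(sys.argv[2:],float)
if sys.argv[1]=="apply":
    p=p+R.apply(a[:3]*250);R=R*Ro.from_rotvec(a[3:]*np.pi)
    json.dump({"p":p.tolist(),"e":R.as_euler("xyz",degrees=True).tolist()},open(f,"w"))
    print("cmd",p.round(2),R.as_euler("xyz",degrees=True).round(2))
else:
    T=Ro.from_euler("xyz",[180,0,a[3]],degrees=True)
    print("row",(R.inv().apply(a[:3]-p)/250).round(4),((R.inv()*T).as_rotvec()/np.pi).round(4))
E
python3 k.py plan 542 -234 230 125.2; python3 k.py plan 324 295 230 158.984
```

```text
row [-2.3596 -2.4962  0.0052] [ 0.     -0.      0.1877]
row [-0.7867 -0.8337  0.0052] [0. 0. 0.]
```

```bash
python3 -m jog '[[-0.78,-0.82,0,0,0,0],[-0.78,-0.82,0,0,0,0],[-0.78,-0.82,0,0,0,0],[-0.78,-0.82,0,0,0,0],[-0.78,-0.82,0,0,0,0],[-0.78,-0.82,0,0,0,0]]' 1; python3 k.py apply -0.78 -0.82 0 0 0 0
```

```text
time: 0.7
tool_pos: [324.1, 296.1, 230.9]
tcp_rot: [-180.0, 0.0, 158.9]
ft_force: [0.5, -0.0, -0.2]
finger_gap: 85.3
cmd [323.67 298.8  231.29] [180.     0.   158.98]
```

```bash
python3 -m jog '[[-0.78,-0.82,0,0,0,0],[-0.78,-0.82,0,0,0,0],[-0.78,-0.82,0,0,0,0],[-0.78,-0.82,0,0,0,0],[-0.78,-0.82,0,0,0,0],[-0.78,-0.82,0,0,0,0],[-0.78,-0.82,0,0,0,0]]'; python3 k.py apply -0.78 -0.82 0 0 0 0; python3 k.py plan 542 -234 200 125.2
```

```text
time: 1.4
tool_pos: [432.9, 33.9, 230.9]
tcp_rot: [-179.9, -0.0, 158.7]
ft_force: [1.1, -0.0, -0.3]
finger_gap: 85.4
cmd [432.18  37.51 231.29] [180.     0.   158.98]
row [-0.7996 -0.8562  0.1252] [ 0.     -0.      0.1877]
```

```bash
python3 -m jog '[[-0.8,-0.856,0.1,0,0,0.1877],[-0.8,-0.856,0.1,0,0,0.1877],[-0.8,-0.856,0.1,0,0,0.1877],[-0.8,-0.856,0.1,0,0,0.1877],[-0.8,-0.856,0.1,0,0,0.1877],[-0.8,-0.856,0.1,0,0,0.1877],[-0.8,-0.856,0.1,0,0,0.1877],[-0.8,-0.856,0.1,0,0,0.1877],[-0.8,-0.856,0.1,0,0,0.1877],[-0.8,-0.856,0.1,0,0,0.1877]]'; python3 k.py apply -0.8 -0.856 0.1 0 0 0.1877; python3 k.py plan 542 -234 139 125.2
python3 - <<'E'
from bench import r
import cv2,numpy as np
for n in("side","top"):
    s=r.snapshot(n)["pixels"][:,:,::-1]
    o=(265,150) if n=="side" else (270,130)
    cv2.imwrite(f"pics/{n}1.png",cv2.resize(s[o[1]:o[1]+130,o[0]:o[0]+100],None,fx=4,fy=4,interpolation=cv2.INTER_CUBIC))
a=cv2.imread("pics/side1.png");b=cv2.imread("pics/top1.png");cv2.imwrite("pics/ap1.png",np.hstack([a,b]))
print(r.sense()["tool_pos"],r.sense()["ft_force"])
E
```

```text
time: 2.4
tool_pos: [542.2, -232.5, 206.8]
tcp_rot: [180.0, 0.0, 125.3]
ft_force: [-0.9, 0.1, 0.1]
finger_gap: 85.4
cmd [ 542.13 -233.98  206.29] [180.    0.  125.2]
row [ 2.000e-04 -5.000e-04  2.692e-01] [ 0.  0. -0.]
[ 542.27859235 -232.82601639  207.0141631 ] [ 0.30555531 -0.32936715  0.2776027 ]
```

View pics/ap1.png

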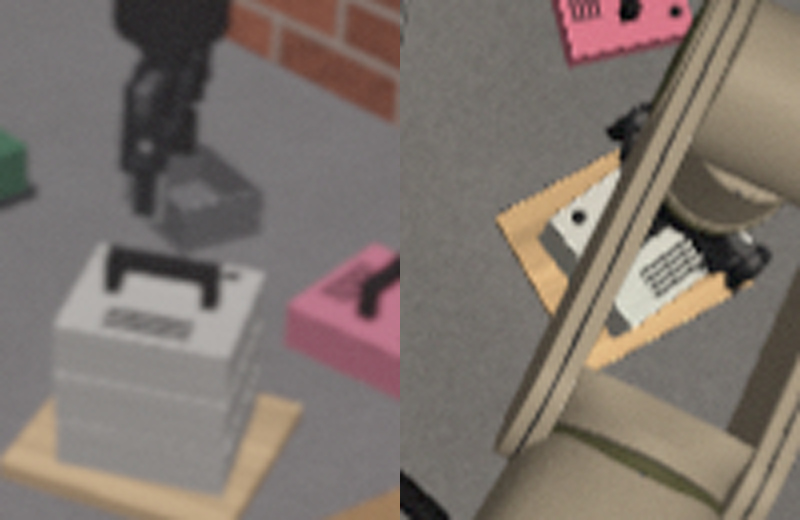

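The fingers straddle the handle bar in both views. In the side crop the bar is at (160,265) with the gripper above it, and in the top crop one finger is on each side of the bar. Descending.

```bash
python3 -m jog '[[0,0,0.05,0,0,0],[0,0,0.1,0,0,0],[0,0,0.15,0,0,0],[0,0,0.2,0,0,0],[0,0,0.235,0,0,0],[0,0,0.265,0,0,0],[0,0,0.265,0,0,0],[0,0,0.265,0,0,0]]'; python3 k.py apply 0 0 0.265 0 0 0
```

```text
time: 3.3
tool_pos: [542.2, -234.1, 140.1]
tcp_rot: [180.0, 0.0, 125.2]
ft_force: [-0.0, -0.1, 0.6]
finger_gap: 85.8
cmd [ 542.13 -233.98  140.04] [180.    0.  125.2]
```

```bash
python3 -m jog '[[0,0,0,0,0,0],[0,0,0,0,0,0],[0,0,0,0,0,0],[0,0,0,0,0,0]]' 0.25 20;  python3 -m jog '[[0,0,0,0,0,0],[0,0,0,0,0,0],[0,0,0,0,0,0]]' 0 20; python3 -m jog '[[0,0,0,0,0,0],[0,0,0,0,0,0],[0,0,0,0,0,0]]' 0 20
```

```text
time: 3.7
tool_pos: [542.3, -234.0, 140.4]
tcp_rot: [180.0, 0.0, 125.2]
ft_force: [0.3, -0.4, 0.1]
finger_gap: 28.1
time: 4.0
tool_pos: [542.2, -234.1, 140.3]
tcp_rot: [180.0, 0.0, 125.2]
ft_force: [-0.1, 0.7, 1.9]
finger_gap: 13.5
time: 4.3
tool_pos: [542.2, -234.1, 140.3]
tcp_rot: [180.0, 0.0, 125.2]
ft_force: [-0.9, -0.0, 3.0]
finger_gap: 13.6
```

```bash
python3 -m jog '[[0,0,0,0,0,0],[0,0,0,0,0,0],[0,0,-0.02,0,0,0],[0,0,-0.05,0,0,0],[0,0,-0.1,0,0,0],[0,0,-0.15,0,0,0],[0,0,-0.2,0,0,0],[0,0,-0.25,0,0,0],[0,0,-0.28,0,0,0],[0,0,-0.28,0,0,0]]' 0 80; python3 k.py apply 0 0 -0.28 0 0 0
python3 - <<'E'
from bench import r
import cv2,numpy as np
for n in("side","top"):
    s=r.snapshot(n)["pixels"][:,:,::-1]
    o=(255,150) if n=="side" else (270,130)
    cv2.imwrite(f"pics/{n}2.png",cv2.resize(s[o[1]:o[1]+130,o[0]:o[0]+100],None,fx=4,fy=4,interpolation=cv2.INTER_CUBIC))
a=cv2.imread("pics/side2.png");b=cv2.imread("pics/top2.png");cv2.imwrite("pics/ap2.png",np.hstack([a,b]))
s=r.sense();print(s["tool_pos"],s["ft_force"],s["wrist_torque"])
E
```

```text
time: 5.3
tool_pos: [543.0, -234.4, 212.2]
tcp_rot: [179.9, 0.2, 125.2]
ft_force: [0.4, -0.3, -4.5]
finger_gap: 12.4
cmd [ 542.13 -233.98  210.04] [180.    0.  125.2]
[ 542.10684846 -233.98025893  209.97459989] [ 0.78779583 -0.09688756 -4.53262226] [ 0.01264843 -0.00211893  0.03252886]
```

View pics/ap2.png

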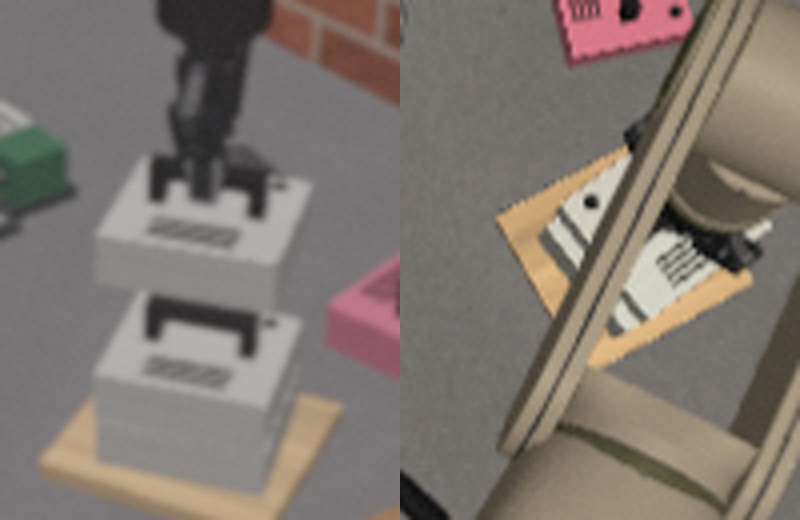

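The top cover lifted straight off: the side crop shows it about 70 mm above cover_mid, which is still square on the lower cover and the board. Next is the carry to the fixture.

```bash
python3 k.py plan 520 -20 210 107; python3 k.py plan 500 179.3 210 90.35
```

```text
row [7.504e-01 4.210e-01 2.000e-04] [ 0.     -0.      0.1011]
row [1.448e+00 8.152e-01 2.000e-04] [ 0.     -0.      0.1936]
```

```bash
python3 -m jog '[[0.04,0.02,0,0,0,0.005],[0.11,0.06,0,0,0,0.015],[0.2,0.11,0,0,0,0.027],[0.29,0.165,0,0,0,0.039],[0.38,0.215,0,0,0,0.051],[0.47,0.265,0,0,0,0.063],[0.56,0.315,0,0,0,0.076],[0.65,0.365,0,0,0,0.088],[0.74,0.415,0,0,0,0.1]]'; python3 k.py apply 0.74 0.415 0 0 0 0.1; python3 k.py plan 500 179.3 210 90.35
```

```text
time: 6.3
tool_pos: [519.5, -21.9, 209.0]
tcp_rot: [-179.9, -0.0, 107.1]
ft_force: [0.9, 0.6, -4.2]
finger_gap: 12.7
cmd [520.27 -23.   210.04] [180.    0.  107.2]
row [7.970e-01 1.618e-01 2.000e-04] [-0.     -0.      0.0936]
```

```bash
python3 -m jog '[[0.1,0.02,0,0,0,0.012],[0.2,0.04,0,0,0,0.024],[0.3,0.06,0.02,0,0,0.036],[0.4,0.08,0.06,0,0,0.048],[0.5,0.1,0.12,0,0,0.06],[0.6,0.122,0.18,0,0,0.072],[0.69,0.14,0.23,0,0,0.082],[0.76,0.154,0.27,0,0,0.09],[0.797,0.162,0.3,0,0,0.0936],[0.797,0.162,0.3,0,0,0.0936]]'; python3 k.py apply 0.797 0.162 0.3 0 0 0.0936
python3 - <<'E'
from bench import r
import cv2,numpy as np
for n in("side","top"):
    s=r.snapshot(n)["pixels"][:,:,::-1]
    o=(170,110) if n=="side" else (155,130)
    cv2.imwrite(f"pics/{n}3.png",cv2.resize(s[o[1]:o[1]+130,o[0]:o[0]+100],None,fx=4,fy=4,interpolation=cv2.INTER_CUBIC))
a=cv2.imread("pics/side3.png");b=cv2.imread("pics/top3.png");cv2.imwrite("pics/ap3.png",np.hstack([a,b]))
s=r.sense();print(s["tool_pos"],s["tcp_rot"],s["ft_force"],s["wrist_torque"])
E
```

```text
time: 7.3
tool_pos: [498.6, 179.8, 133.1]
tcp_rot: [-179.8, 0.0, 90.4]
ft_force: [-1.2, -0.2, -4.6]
finger_gap: 12.6
cmd [500.05 179.31 135.04] [180.     0.    90.35]
[499.97540633 178.74430615 134.8701072 ] [-1.79967893e+02  3.80850298e-02  9.03954094e+01] [-0.13126478 -0.6725429  -2.94070787] [-0.03710878 -0.02858282 -0.02545926]
```

View pics/ap3.png

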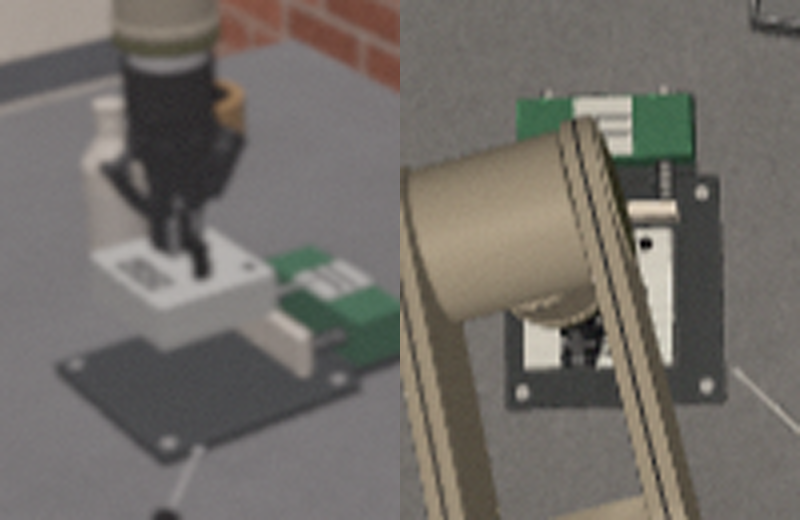

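The cover hangs level over the bed with its holes toward the stop: a hole shows at crop (645,243), next to the stop at (655,210). I'll measure its lateral position and yaw.

```bash
python3 - <<'E'
from h import *
np.set_printoptions(precision=2,suppress=True)
p=np.array([(673,228),(672,367),(524,369)],float)-[400,0]
uv=(p+.5)/4-.5+[155,130]
w=world("top",uv,135-47+39);print(w)
C=[(55,-60,39),(-55,-60,39),(-55,60,39)]
q,r=fit([("top",C,uv)],[500,180,0],88);print(q,r.tolist())
h=world("top",(np.array([(645,243)])-[400,0]+.5)/4-.5+[155,130],127);print("hole",h)
E
python3 k.py plan 500.05 179.31 61 90.35
```

```text
[[554.01 116.6  127.  ]
 [442.05 119.06 127.  ]
 [443.54 237.35 127.  ]]
[498.35 177.49  -0.53] [[-0.11506120588995827, 0.3771665926780656], [0.3275016158344499, -0.24372050813158808], [-0.20259326110277698, -0.11139221817691691]]
hole [[542.42 139.35 127.  ]]
row [-0.      0.      0.2962] [ 0. -0.  0.]
```

```bash
python3 -m jog '[[0.004,0,0.05,0,0,0],[0.004,0,0.12,0,0,0],[0.004,0,0.18,0,0,0],[0.004,0,0.23,0,0,0],[0.004,0,0.26,0,0,0],[0.004,0,0.28,0,0,0],[0.004,0,0.288,0,0,0],[0.004,0,0.288,0,0,0],[0.004,0,0.288,0,0,0]]'; python3 k.py apply 0.004 0 0.288 0 0 0
python3 - <<'E'
from bench import r
s=r.sense();print(s["tool_pos"],s["tcp_rot"],s["ft_force"],s["wrist_torque"])
E
```

```text
time: 8.3
tool_pos: [500.6, 180.5, 63.7]
tcp_rot: [179.9, -0.0, 90.4]
ft_force: [0.6, 0.6, -3.9]
finger_gap: 12.8
cmd [500.04 180.31  63.04] [180.     0.    90.35]
[500.58170692 180.48154472  63.71887116] [ 1.79935557e+02 -1.51557539e-02  9.03547454e+01] [ 0.63599094  0.64681993 -3.86849522] [ 0.02366251 -0.04583455  0.01542795]
```

```bash
python3 -m jog '[[0,0,0.004,0,0,0],[0,0,0.008,0,0,0],[0,0,0.008,0,0,0]]'; python3 k.py apply 0 0 0.008 0 0 0;  python3 -m jog '[[0,0,0.004,0,0,0],[0,0,0.008,0,0,0],[0,0,0.008,0,0,0]]'; python3 k.py apply 0 0 0.008 0 0 0
```

```text
time: 8.6
tool_pos: [500.1, 180.3, 61.1]
tcp_rot: [180.0, -0.0, 90.4]
ft_force: [-0.7, -0.0, -4.5]
finger_gap: 12.8
cmd [500.04 180.31  61.04] [180.     0.    90.35]
time: 8.9
tool_pos: [500.2, 180.4, 59.4]
tcp_rot: [180.0, -0.0, 90.4]
ft_force: [-1.7, -0.7, 1.4]
finger_gap: 12.2
cmd [500.04 180.31  59.04] [180.     0.    90.35]
```

Contact with the bed: the force went from -4.4 N to +1.4 N at TCP z 59.4, against an expected 59. Now sliding toward the stop (tool y = +x).

```bash
python3 -m jog '[[0,0.01,0,0,0,0],[0,0.02,0,0,0,0],[0,0.03,0,0,0,0],[0,0.04,0,0,0,0],[0,0.05,0,0,0,0],[0,0.06,0,0,0,0],[0,0.064,0,0,0,0],[0,0.064,0,0,0,0]]'; python3 k.py apply 0 0.064 0 0 0 0
for i in 1; do python3 -m jog '[[0,0.008,0,0,0,0],[0,0.008,0,0,0,0]]'; done; python3 k.py apply 0 0.008 0 0 0 0
```

```text
time: 9.7
tool_pos: [516.6, 180.5, 59.4]
tcp_rot: [180.0, -0.0, 90.4]
ft_force: [-3.5, 0.5, 4.3]
finger_gap: 12.5
cmd [516.04 180.41  59.04] [180.     0.    90.35]
time: 9.9
tool_pos: [518.6, 180.5, 59.4]
tcp_rot: [180.0, -0.0, 90.3]
ft_force: [-3.6, 0.2, 5.0]
finger_gap: 12.5
cmd [518.04 180.42  59.04] [180.     0.    90.35]
```

```bash
python3 -m jog '[[0,0.008,0,0,0,0],[0,0.008,0,0,0,0]]';python3 -m jog '[[0,0.008,0,0,0,0],[0,0.008,0,0,0,0]]';python3 -m jog '[[0,0.008,0,0,0,0],[0,0.008,0,0,0,0]]'; python3 k.py apply 0 0.024 0 0 0 0
```

```text
time: 10.1
tool_pos: [520.5, 180.6, 59.4]
tcp_rot: [180.0, -0.0, 90.3]
ft_force: [-3.1, -0.7, 6.6]
finger_gap: 12.6
time: 10.3
tool_pos: [521.9, 180.5, 59.4]
tcp_rot: [-180.0, 0.0, 90.4]
ft_force: [-7.9, -1.0, 8.7]
finger_gap: 12.4
time: 10.5
tool_pos: [523.5, 180.4, 59.4]
tcp_rot: [-179.9, 0.0, 90.4]
ft_force: [-10.0, -1.2, 10.8]
finger_gap: 12.5
cmd [524.04 180.46  59.04] [180.     0.    90.35]
```

```bash
python3 -m jog '[[0,0.008,0,0,0,0],[0,0.016,0,0,0,0],[0,0.016,0,0,0,0]]';python3 -m jog '[[0,0.008,0,0,0,0],[0,0.016,0,0,0,0],[0,0.016,0,0,0,0]]'; python3 k.py apply 0 0.032 0 0 0 0
python3 - <<'E'
from bench import r
import cv2,numpy as np,pickle
for n in("side","top"):
    S=r.snapshot(n);s=S["pixels"][:,:,::-1];pickle.dump({k:np.array(v) for k,v in S.items()},open(n+"4.pkl","wb"))
    o=(195,135) if n=="side" else (165,130)
    cv2.imwrite(f"pics/{n}4.png",cv2.resize(s[o[1]:o[1]+100,o[0]:o[0]+80],None,fx=5,fy=5,interpolation=cv2.INTER_CUBIC))
a=cv2.imread("pics/side4.png");b=cv2.imread("pics/top4.png");cv2.imwrite("pics/ap4.png",np.hstack([a,b]))
s=r.sense();print(s["tool_pos"],s["tcp_rot"],s["ft_force"],s["wrist_torque"])
E
```

```text
time: 10.8
tool_pos: [526.9, 180.3, 59.4]
tcp_rot: [-179.8, 0.0, 90.4]
ft_force: [-13.7, -3.1, 13.3]
finger_gap: 12.5
time: 11.1
tool_pos: [530.3, 180.3, 59.4]
tcp_rot: [-179.8, 0.0, 90.4]
ft_force: [-16.9, -1.6, 16.6]
finger_gap: 12.5
cmd [532.04 180.51  59.04] [180.     0.    90.35]
[530.27690278 180.34779346  59.39756583] [-1.79769895e+02  4.71014004e-02  9.03828942e+01] [-16.06901798  -2.905304    17.12698663] [-0.40702695  2.54751996  0.21295294]
```

View pics/ap4.png

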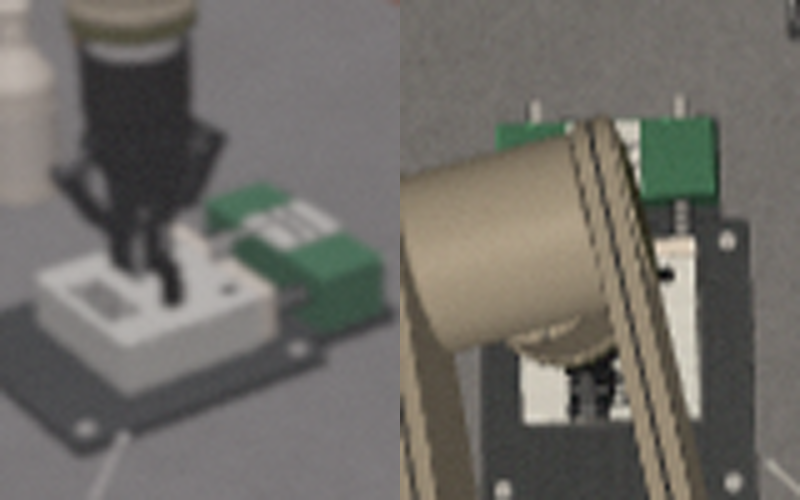

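The stop is in by about 9 mm from kinematics (first contact near TCP x 521, now 530.3), and the cover sits flat and square. I'll add about 3.5 mm and then check the pointer up close.

```bash
python3 -m jog '[[0,0.006,0,0,0,0],[0,0.012,0,0,0,0],[0,0.016,0,0,0,0],[0,0.016,0,0,0,0],[0,0.016,0,0,0,0]]'; python3 k.py apply 0 0.016 0 0 0 0
python3 - <<'E'
from bench import r
import cv2,numpy as np,pickle
ims=[cv2.imread("pics/side0.png")]
acc=[]
for n in("side","side","side","side","top"):
    S=r.snapshot(n);s=S["pixels"][:,:,::-1]
    if n=="side":acc.append(s.astype(float))
    else: cv2.imwrite("pics/top5.png",s)
m=np.mean(acc,0).astype(np.uint8);cv2.imwrite("pics/side5.png",m)
z=lambda i:cv2.resize(i[165:205,220:275],None,fx=7,fy=7,interpolation=cv2.INTER_CUBIC)
cv2.imwrite("pics/ptr.png",np.hstack([z(ims[0]),z(m)]))
s=r.sense();print(s["time"],s["tool_pos"],s["tcp_rot"],s["ft_force"],s["wrist_torque"])
E
```

```text
time: 11.7
tool_pos: [533.5, 180.3, 59.4]
tcp_rot: [-179.7, 0.1, 90.4]
ft_force: [-20.9, -2.8, 20.4]
finger_gap: 12.7
cmd [536.04 180.53  59.04] [180.     0.    90.35]
11.95 [533.50106849 180.36846783  59.38976952] [-1.79680566e+02  5.48586403e-02  9.03869956e+01] [-20.3962028   -2.35136854  19.13340833] [-0.4331609   3.16738137  0.19269725]
```

View pics/ptr.png

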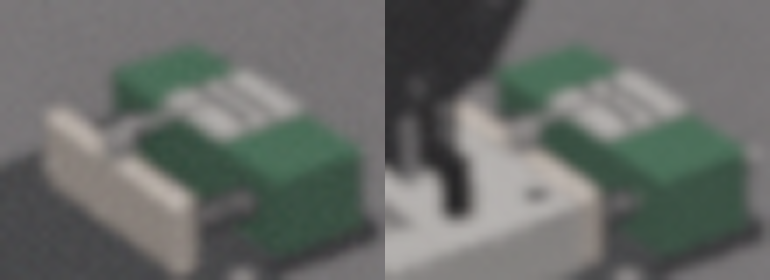

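Run:
```python
import cv2,numpy as np
a=cv2.imread("pics/top0.png");b=cv2.imread("pics/top5.png")
z=lambda i:cv2.resize(i[143:195,180:234],None,fx=7,fy=7,interpolation=cv2.INTER_CUBIC)
cv2.imwrite("pics/topcmp.png",np.hstack([z(a),z(b)]))
from h import *
f=[526.6,179.5,.35]
for n in("side","top"):
    for d in(0,9,12.5,16):print(n,d,proj(n,pose(f,[(62+d,-60,52),(50+d,-60,52)],0)).round(2).tolist())
```

```text
side 0 [[247.69, 193.26], [244.79, 194.29]]
side 9 [[249.85, 192.49], [246.97, 193.51]]
side 12.5 [[250.69, 192.19], [247.81, 193.21]]
side 16 [[251.52, 191.89], [248.65, 192.91]]
top 0 [[223.75, 179.82], [223.83, 183.28]]
top 9 [[223.7, 177.22], [223.77, 180.68]]
top 12.5 [[223.68, 176.22], [223.75, 179.67]]
top 16 [[223.66, 175.21], [223.73, 178.66]]
```

View pics/topcmp.png

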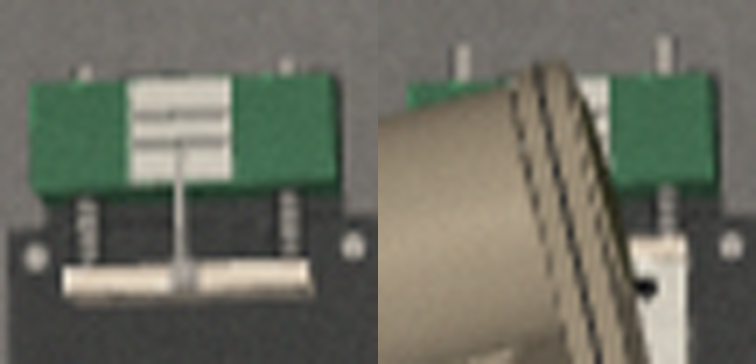

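Both checks agree. The rods and the stop's back edge moved about 3.2 px, so 11–11.5 mm, and kinematics gives 12.5 mm. The tool leans 0.32° nose-down from arm compliance, so I'll trim that to keep the cover flat.

```bash
python3 -m jog '[[0,0.001,0,-0.001,0,0],[0,0.002,0,-0.002,0,0],[0,0.002,0,-0.002,0,0],[0,0.002,0,-0.002,0,0],[0,0.002,0,-0.002,0,0]]'; python3 k.py apply 0 0.002 0 -0.002 0 0
python3 - <<'E'
from bench import r
import cv2
cv2.imwrite("pics/side6.png",r.snapshot("side")["pixels"][:,:,::-1])
s=r.sense();print(s["time"],s["tool_pos"],s["tcp_rot"],s["ft_force"],s["wrist_torque"])
E
```

```text
time: 12.45
tool_pos: [533.6, 180.4, 59.4]
tcp_rot: [-180.0, 0.1, 90.4]
ft_force: [-23.4, -1.8, 22.4]
finger_gap: 12.5
cmd [536.54 180.53  59.04] [179.64   0.    90.35]
12.5 [533.59777082 180.37383929  59.38111498] [-1.79990167e+02  6.07278280e-02  9.03918601e+01] [-23.69727278  -3.7622228   22.75922452] [-0.4514733   3.62877894  0.23457447]
```

View pics/side6.png

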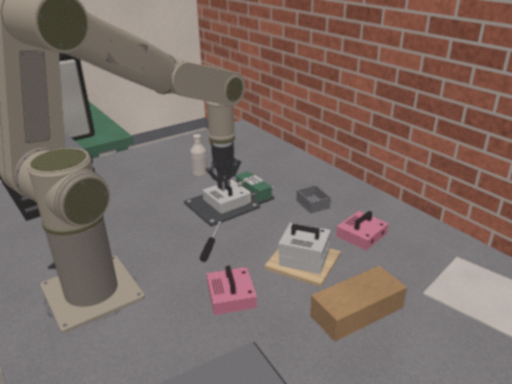

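View pics/top5.png

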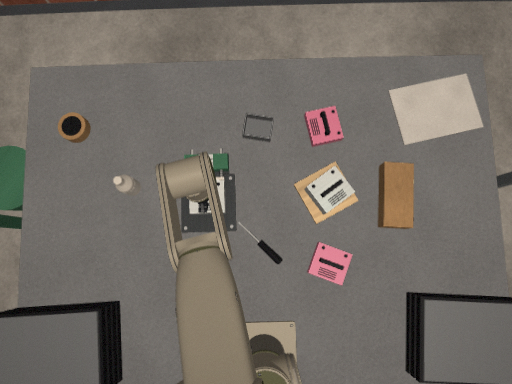

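Run:
```python
from bench import r
print(r.hand_in())
```

```text
the job is handed in; nothing more can be done
None
```

I handed the job in at 12.5 s of the 42 s allowed, with the cover still gripped (80 N) and pressed against the stop. No verdict was reported.

**What I did:** I gripped the top aluminium cover by its handle, lifted it straight up 70 mm, and set it on the bed with the hole edge toward the stop. I then slid it in along the fixture's +x.

**Last checks:**
- **Stop depth:** it is in about 12.5 mm from the TCP travel since first contact. The top picture, taken just before a final 0.1 mm trim, gives about 11–11.5 mm from the rods and stop edge. Working back from the forces scatters from about 12 to 14 mm. All of these lie within 7–19 mm, well short of the hard end.
- **Pointer:** I did not see its tip directly. The arm hid it from above, and it blurs into the white scale plate from the side.
- **Push force:** the wrist reads about 24 N along the push and 23 N upward. That is more than the roughly 11 N spring force. I put the difference down to friction on the bed from downward pressing, but I did not confirm it.
- **Alignment:** the tool is upright within 0.1° and its yaw is 90.4°, matching the fixture's. A rough picture measurement before lowering put the cover about 2 mm off to one side of the fixture's centre and about 1° off in yaw. I corrected 1 mm of the offset and left the yaw.
- **Surroundings:** the final pictures show the lower two covers, the pink look-alikes and the other items where they were.

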